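# Change the expired vial at the back of the bottle lane

### The job

The amber vial at the back of the grey bottle lane has expired: move the two tall jars in front of it upright onto the steel tray, then set the amber vial in the middle of the round red pad, and stand the fresh green-capped vial in the lane exactly where the amber one stood. Only then put the two tall jars back in the lane, each exactly on the spot where it stood at the start. Keep everything upright and do not disturb the dropper bottle, the yellow-lidded jar or the dish; mind the wall cabinet overhead.

Things in the scene. Friction and masses are not known exactly. Their poses are not given: they have to be found in the camera images.
- lane: Fixed grey lane, 176 (x) x 78 mm. Origin: centre of underside. Floor 4 mm thick; side walls along x 50 mm high, 66 mm apart inside; open at the front (-x, towards the robot), low stop 14 mm high at the back. Places, pale discs at x = +58 (back), +6, -54 mm, y = 0. Grasp tall jars by the cap across the lane, small vials along x, 35 mm or more above the floor.
- tray: Fixed shallow steel tray for setting jars aside, 170 x 110 mm, long along its own x. Origin: centre of its underside. Floor 4 mm thick, rim 10 mm high and 4 mm thick. The two tall jars fit side by side at x = +40 and -40 mm, y = 0.
- pad: Fixed round red pad with a white disc on it, 80 mm across, 5 mm thick, flat top. Origin: centre of its underside. (Mind the arm: above all this a fixed wall cabinet hangs over the worktop, everywhere beyond x = 0.54 m, from z = 0.59 m up; carry things low, and swing from side to side close to the robot.)
- pink_jar: Loose tall jar, pink, with a domed pink cap; 100 mm high, body 39 mm in diameter, cap 46 mm in diameter from 74 mm up; 0.05 kg. Origin: centre of its underside, z up. It starts on the middle or the front place of the lane.
- blue_jar: Loose tall jar, dark blue with a white cap; 94 mm high, body 47 mm in diameter, cap 51 mm in diameter from 80 mm up; 0.06 kg. Origin: centre of its underside, z up. It starts on the other of the middle and front places.
- old_vial: Loose small expired vial, amber with a white cap; 62 mm high, body 29 mm in diameter up to 49 mm, cap 34 mm in diameter above; 0.03 kg. Origin: centre of its underside, z up. It starts on the back place of the lane.
- new_vial: Loose small fresh vial, pale with a green cap; 58 mm high, body 27 mm in diameter up to 38 mm, cap 31 mm in diameter above; 0.03 kg. Origin: centre of its underside, z up. It starts on the worktop near the red pad.
- dropper: Bystander, loose: small white dropper bottle with a red cap, 25 mm in diameter, 74 mm high. Origin: centre of its underside. To be left alone.
- specimen: Bystander, loose: jar with a yellow screw lid, 48 mm in diameter, 70 mm high. Origin: centre of its underside. To be left alone.
- dish: Bystander, loose: flat lidded culture dish, 63 mm in diameter, 15 mm high. Origin: centre of its underside. To be left alone.
There are look-alikes about, which are no part of the job. Leave any purple or turquoise look-alike of the pink_jar alone.

How it is judged:
On the way, in this order (a step that is already met when the one before it is completed fails the run):
1. both tall jars stand released on the tray, the amber vial still in its place (x of pink_jar in the frame of tray between -0.062 and 0.062 m and y of pink_jar in the frame of tray between -0.034 and 0.034 m and z of pink_jar in the frame of tray between -0.002 and 0.01 m and angle between each of pink_jar, blue_jar's own z axis and vertical below 0.12 rad and linear speed of each of pink_jar, blue_jar below 0.03 m/s and contact force between the fingers and pink_jar below 0.2 N and x of blue_jar in the frame of tray between -0.062 and 0.062 m and y of blue_jar in the frame of tray between -0.034 and 0.034 m and z of blue_jar in the frame of tray between -0.002 and 0.01 m and contact force between the fingers and blue_jar below 0.2 N and distance of old_vial from where it was at the start of the episode below 0.012 m), for 0.2 s.
2. the amber vial stands released in the middle of the pad, both jars still on the tray (horizontal distance between old_vial and pad below 0.015 m and z of old_vial in the frame of pad between 0.001 and 0.009 m and angle between each of old_vial, pink_jar, blue_jar's own z axis and vertical below 0.12 rad and linear speed of each of old_vial, pink_jar, blue_jar below 0.03 m/s and contact force between the fingers and old_vial below 0.2 N and x of pink_jar in the frame of tray between -0.062 and 0.062 m and y of pink_jar in the frame of tray between -0.034 and 0.034 m and z of pink_jar in the frame of tray between -0.002 and 0.01 m and contact force between the fingers and pink_jar below 0.2 N and x of blue_jar in the frame of tray between -0.062 and 0.062 m and y of blue_jar in the frame of tray between -0.034 and 0.034 m and z of blue_jar in the frame of tray between -0.002 and 0.01 m and contact force between the fingers and blue_jar below 0.2 N), for 0.2 s.
3. the fresh vial stands released on the back place of the lane, both jars still on the tray (x of new_vial in the frame of lane between 0.046 and 0.07 m and y of new_vial in the frame of lane between -0.012 and 0.012 m and z of new_vial in the frame of lane between 0 and 0.008 m and angle between each of new_vial, pink_jar, blue_jar's own z axis and vertical below 0.12 rad and linear speed of each of new_vial, pink_jar, blue_jar below 0.03 m/s and contact force between the fingers and new_vial below 0.2 N and x of pink_jar in the frame of tray between -0.062 and 0.062 m and y of pink_jar in the frame of tray between -0.034 and 0.034 m and z of pink_jar in the frame of tray between -0.002 and 0.01 m and contact force between the fingers and pink_jar below 0.2 N and x of blue_jar in the frame of tray between -0.062 and 0.062 m and y of blue_jar in the frame of tray between -0.034 and 0.034 m and z of blue_jar in the frame of tray between -0.002 and 0.01 m and contact force between the fingers and blue_jar below 0.2 N), for 0.2 s.
At the end, for the whole second after the job is handed in: The amber vial stands upright within 15 mm of the pad's centre; the fresh vial stands upright on the lane's floor within 12 mm, along and across, of the back place; the pink and the blue jar stand upright within 13 mm of where each stood at the start; all released and at rest (horizontal distance between old_vial and pad below 0.015 m and z of old_vial in the frame of pad between 0.001 and 0.009 m and angle between each of old_vial, new_vial, pink_jar, blue_jar's own z axis and vertical below 0.12 rad and linear speed of each of old_vial, new_vial, pink_jar, blue_jar below 0.03 m/s and contact force between the fingers and old_vial below 0.2 N and x of new_vial in the frame of lane between 0.046 and 0.07 m and y of new_vial in the frame of lane between -0.012 and 0.012 m and z of new_vial in the frame of lane between 0 and 0.008 m and contact force between the fingers and new_vial below 0.2 N and distance of each of pink_jar, blue_jar from where it was at the start of the episode below 0.013 m and contact force between the fingers and pink_jar below 0.2 N and contact force between the fingers and blue_jar below 0.2 N); the robot touches nothing.
It fails at once if a bystander (dropper bottle, yellow-lidded jar, dish) is moved by more than 15 mm (distance of any of dropper, specimen, dish from where it was at the start of the episode above 0.015 m).
It fails at once if a jar or vial is tipped by more than 0.6 rad (angle between any of pink_jar, blue_jar, old_vial, new_vial's own z axis and vertical above 0.6 rad).
It also fails if it takes over 147 s, if anything falls off the work surface, if the arm or the gripper's body presses on something with over 40 N, if the wrist force passes 120 N, or if a joint passes its speed limit or range.

### The arm

A 6-joint arm with a two-finger parallel gripper is mounted at the origin on a cart in front of the work surface, level with it; the furniture and walls round the work are solid. World frame = base frame: x ahead of the robot, y to its left, z up, the work surface at z = 0. Lengths are in m, angles in rad, forces in N, time in s.
With the tool pointing down it reaches from about 0.375 to 0.925 m from the base axis. Payload 5.7 kg.
Tool frame: the origin (TCP) lies midway between the tips of the shut fingers; the grasp point (between the pads) lies 19 mm behind it (ctrl.tcp_to_grasp is the z of the grasp point in the tool frame, in m); z points along the fingers, y is the line along which they close (so a half turn about z gives the same grasp; the last joint's range is limited). The gripper opens to 85 mm and grips with 20 to 120 N. Pads are 22 mm wide; open, the fingers measure 114 mm over their backs; the gripper's body (76 mm by 85 mm) begins 54 mm behind the grasp point. The pads swing forward as they close: fully open they stand 13 mm farther back than shut.
Start: joints at [1.046, 0.359, 1.51, -0, 1.272, -0.115], TCP at [0.239, 0.55, 0.231] pointing down, gripper open.
Joint ranges: [-2.97, 2.97], [-1.01, 2.36], [0.21, 2.38], [-0.96, 4.11], [0.2, 2.71], [-2.98, 2.98]. Speed limits (rad/s): [2.39, 2.39, 3.14, 3.14, 3.14, 3.14].

### API

Orientations are given as a rotation vector (axis times angle).
In Python, from bench import ctrl gives the robot as it stands.
- The arm moves only by the tool send_rows, never from a script. Its argument "moves" is a list that holds one entry, the list of rows, each a list of 7 numbers: the closure, from -1 (fully open) to 1 (shut), then the shift along the world's x, y, z as a fraction of full scale, then the turn, a rotation vector about the world's x, y, z as a fraction of full scale. In form: [[[claw, tx, ty, tz, ax, ay, az], ...]]. A call has exactly 5 rows; each row shifts and turns the commanded pose from where the row before left it; what a row does not reach is not made up. Full scale, the value 1, is 0.05 m for a shift and 0.08 rad for a turn. A row lasts 1/10 s, in which the tool goes at most 50 mm and 8.59 degrees, less where a joint would pass 70% of its speed; a pose out of reach is approached as far as the arm can. A call with a number of a shift or a turn outside -1 to 1 is refused whole. A call with a gripper value outside its range is refused whole. The fingers move at their own pace and stop on an object; the grip force is fixed at half the most. Time passes only in rows, so rows that do not move let the fingers close, or fill a call up. It gives the time, the measured TCP pose, the force, the opening and the grip force at its end, in the units of the state.
- ctrl.read_state(): the state, without advancing time (a new reading comes with each control period).
- ctrl.read_camera(name): name is "scene" or "top" or "wrist"; returns (picture, depth): 400x640x3 uint8, blue, green, red; 400x640 float32, m along the optical axis (not along the pixel's ray), 0 where there is no reading.
- ctrl.calibration(name): a dict with "fx", "fy", "cx", "cy" (pixels), "camera_from_world" (4x4, takes a point from world to camera coordinates). Camera axes: x right, y up, looking along -z (the intrinsics and any distortion apply to the point x, -y, -z); pixel columns grow to the right and rows downward; lengths in m; the calibration is good to about 2 mm. A picture is of the moment at which its call begins: read the wrist's pose just before it. calibration takes no time and is no camera call; for the wrist camera it gives the pose at the moment of the call.
- ctrl.sign_off(): hands the job in; it is judged then, once.
Trained networks look in the newest picture that a camera, given by its name, has taken for a name from the list of things; names that differ only in an ending like _2 or _b are one class to them, and where a whole thing is asked for, a point or a joint stands for the part that bears it (a point fixed in the world has none). Each returns a list of dicts, best first, with "p" (0 to 1); they miss things now and then, are a little off and sometimes report something else, mostly with a low value. They report only what shows in the picture. A call takes as long as a camera call. They do not tell look-alikes from the thing itself.
- ctrl.find_in(camera, query): "xy" ([column, row] in pixels, amid what is visible of it).
- ctrl.cut_out(camera, query): "region" (400x640 bool, what is visible of it) and "xy" ([column, row] in pixels, amid what is visible of it).
The state is a dict: "clock": time; "joint_positions": joint angles; "joint_velocities": joint speeds; "joint_torque": joint torques, N m; "ee_pos": TCP position; "orientation": TCP orientation; "wrist_force": force on the tool from outside, world axes, zero at the start; "moment": the same for the moment, N m; "finger_gap": opening from 0.0 (shut) to 1.0 (fully open); "grip_force": force on a finger pad.
Only numpy, scipy, OpenCV 4.12 (cv2) and the standard library are available. Lean on these libraries where they do the work, as an engineer would, in place of code of your own. Each camera call takes 0.05 s, during which the arm holds its last target. There are 200 camera calls.

## Working session

There is one attempt and no reset: what is moved stays moved. The work goes in short steps, Python scripts to look and compute and a tool call to move; the robot and the scene stay as the last step left them, time stands still between calls to the robot, and variables do not carry over. Pictures are saved under pics/ and viewed, at most 14 in all, crops included, and the job is handed in when it is done.

Besides the shell and the picture viewer there is one more tool, called after "Call:" as name([rows], argument=value, ...), one row to a line, values as JSON. send_rows: Moves the arm, as the interface text tells. Shift numbers are shares of 0.05 m and turn numbers shares of 0.08 rad, none past 1 either way. Its arguments: {"type":"object","properties":{"moves":{"type":"array"}},"required":["moves"]}

```bash
ls; mkdir -p pics
python3 - <<'E'
from bench import ctrl
import cv2,numpy as np
s=ctrl.read_state();print(s)
for n in("scene","top"):
    p,d=ctrl.read_camera(n);cv2.imwrite(f"pics/{n}0.png",p);np.save(f"pics/{n}0.npy",d)
    c=ctrl.calibration(n);print(n,c)
E
```

```text
pics
{'clock': 0.0, 'joint_positions': array([ 1.04588212e+00,  3.59520761e-01,  1.51143149e+00, -1.28367843e-05,
        1.27251341e+00, -1.15106813e-01]), 'joint_velocities': array([-0.00055676, -0.00077427, -0.00139236,  0.00030269, -0.00087786,
        0.00038607]), 'joint_torque': array([ 2.25061827e-03, -5.27614117e+01, -2.78627515e+01,  5.98726547e-05,
        1.28124654e-02,  2.82854819e-05]), 'ee_pos': array([0.23872935, 0.54971583, 0.23044457]), 'orientation': array([-6.39105291e-01, -3.07530688e+00,  2.79829742e-03]), 'wrist_force': array([-0.58399801,  0.0418415 ,  0.67453234]), 'moment': array([-0.00203923, -0.00690263, -0.03533388]), 'grip_force': 0.0, 'finger_gap': 1.0035808983574317}
scene {'fx': 386.1627508758365, 'fy': 386.1627508758365, 'cx': 314.50256821890054, 'cy': 197.81431232404196, 'camera_from_world': array([[ 0.67179936, -0.74052013, -0.01776398, -0.41828797],
       [ 0.50462892,  0.4399801 ,  0.74281032, -0.21223096],
       [-0.5422502 , -0.50798371,  0.66926622, -0.98542403],
       [ 0.        ,  0.        ,  0.        ,  1.        ]])}
top {'fx': 383.57318982973766, 'fy': 383.57318982973766, 'cx': 317.6142881269187, 'cy': 198.62224288389157, 'camera_from_world': array([[ 1.78308239e-02, -9.99839183e-01,  1.91549373e-03,
        -1.41990050e-01],
       [ 9.90053860e-01,  1.79236511e-02,  1.39542455e-01,
        -4.97785688e-01],
       [-1.39554347e-01, -5.91714980e-04,  9.90214236e-01,
        -1.26109986e+00],
       [ 0.00000000e+00,  0.00000000e+00,  0.00000000e+00,
         1.00000000e+00]])}
```

View pics/scene0.png

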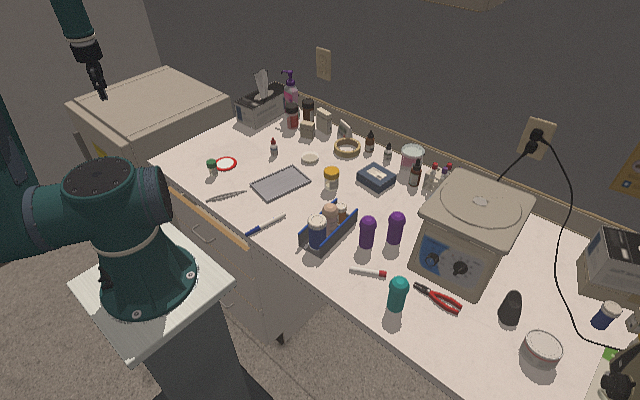

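View pics/top0.png

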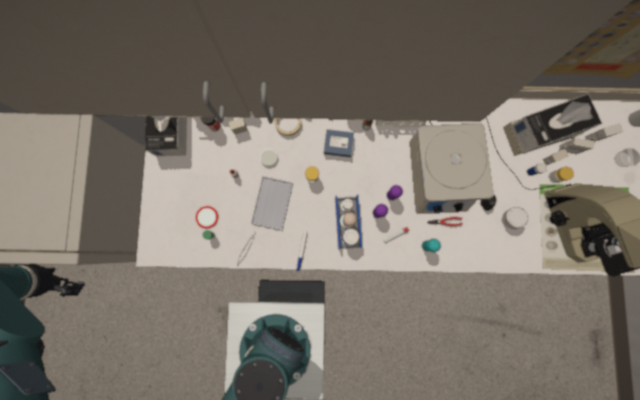

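Scene: lane around (328,230) with blue jar at front (317,228), pink in the middle (331,213), amber at the back (342,210); tray (281,183); pad (226,163), fresh vial (211,167). Top: lane (348,222), tray (272,204), pad (207,217), green vial (208,236).

```bash
cat > h.py <<'E'
from bench import ctrl
import cv2,numpy as np
def cloud(n,d,c=None):
    c=c or ctrl.calibration(n);v,u=np.mgrid[:400,:640]
    P=np.stack([(u-c['cx'])/c['fx']*d,-(v-c['cy'])/c['fy']*d,-d],-1)
    T=np.linalg.inv(c['camera_from_world']);W=P@T[:3,:3].T+T[:3,3];W[d<=0]=np.nan;return W
E
python3 - <<'E'
from h import *
for n in("scene","top"):
    d=np.load(f"pics/{n}0.npy");W=cloud(n,d)
    if n=="top":
        pass
    p,_=ctrl.read_camera(n)
    for q in "lane tray pad pink_jar blue_jar old_vial new_vial dropper specimen dish".split():
        for r in ctrl.cut_out(n,q)[:3]:
            m=r['region'];w=W[m];w=w[~np.isnan(w[:,0])]
            if len(w)<5: print(n,q,r['p'],r['xy'],'few');continue
            z=np.percentile(w[:,2],[5,50,90,98]);t=w[w[:,2]>z[3]-.012]
            mm=(t[:,:2].min(0)+t[:,:2].max(0))/2
            print(n,q,round(r['p'],2),np.round(r['xy']),m.sum(),'med',np.median(w,0).round(3),'z',z.round(3),'topmid',mm.round(3), 'ext',np.ptp(t[:,:2],axis=0).round(3))
E
```

```text
scene lane 0.78 [327. 238.] 820 med [ 0.381 -0.268  0.028] z [0.004 0.028 0.053 0.055] topmid [ 0.423 -0.233] ext [0.179 0.092]
scene tray 0.97 [281. 185.] 1246 med [0.485 0.025 0.006] z [0.003 0.006 0.01  0.013] topmid [0.487 0.027] ext [0.186 0.137]
scene pad 0.6 [228. 166.] 247 med [0.435 0.246 0.007] z [0.003 0.007 0.009 0.01 ] topmid [0.428 0.252] ext [0.092 0.08 ]
scene pink_jar 0.93 [400. 294.] 578 med [ 0.337 -0.51   0.078] z [0.012 0.078 0.1   0.102] topmid [ 0.347 -0.505] ext [0.033 0.038]
scene pink_jar 0.9 [327. 214.] 396 med [ 0.418 -0.245  0.086] z [0.022 0.086 0.104 0.106] topmid [ 0.415 -0.237] ext [0.06  0.043]
scene pink_jar 0.88 [394. 226.] 454 med [ 0.509 -0.392  0.068] z [0.011 0.068 0.1   0.102] topmid [ 0.518 -0.387] ext [0.035 0.035]
scene blue_jar 0.85 [317. 231.] 536 med [ 0.359 -0.247  0.082] z [0.023 0.082 0.1   0.101] topmid [ 0.37  -0.239] ext [0.048 0.047]
scene old_vial 0.63 [341. 209.] 225 med [ 0.474 -0.237  0.056] z [0.003 0.056 0.069 0.097] topmid [ 0.437 -0.248] ext [0.015 0.013]
scene old_vial 0.35 [228. 166.] 229 med [0.434 0.248 0.007] z [0.004
[... 1386 characters left out ...]
98] z [0.027 0.098 0.101 0.103] topmid [ 0.372 -0.24 ] ext [0.048 0.048]
top old_vial 0.51 [346. 206.] 99 med [ 0.48  -0.23   0.066] z [0.009 0.066 0.07  0.071] topmid [ 0.482 -0.232] ext [0.031 0.03 ]
top new_vial 0.48 [208. 236.] 102 med [0.372 0.224 0.057] z [0.014 0.057 0.061 0.063] topmid [0.372 0.228] ext [0.029 0.031]
top dropper 0.63 [231. 171.] 56 med [0.581 0.153 0.047] z [0.021 0.047 0.067 0.074] topmid [0.584 0.157] ext [0.013 0.014]
top specimen 0.52 [315. 175.] 173 med [ 0.578 -0.11   0.07 ] z [0.044 0.07  0.073 0.076] topmid [ 0.581 -0.111] ext [0.042 0.044]
top dish 0.59 [270. 154.] 281 med [0.649 0.042 0.016] z [0.001 0.016 0.019 0.021] topmid [0.648 0.043] ext [0.062 0.063]
```

Run:
```python
from h import *
print('tcp2g',ctrl.tcp_to_grasp)
for n in("scene","top"):
    W=cloud(n,np.load(f"pics/{n}0.npy"));im=cv2.imread(f"pics/{n}0.png").astype(int)
    def sel(x,y,r,z0,z1,f=None):
        m=(np.hypot(W[...,0]-x,W[...,1]-y)<r)&(W[...,2]>z0)&(W[...,2]<z1)
        if f is not None:m&=f
        return W[m]
    B,G,R=im[...,0],im[...,1],im[...,2]
    for k,a in dict(blue=(.372,-.24,.035,.09,.12),pink=(.429,-.236,.03,.085,.12),old=(.482,-.232,.024,.06,.08),new=(.372,.228,.03,.05,.08)).items():
        w=sel(*a); 
        c,r=cv2.minEnclosingCircle(w[:,:2].astype(np.float32));print(n,k,np.round(c,4),round(r,4),'top',np.percentile(w[:,2],[50,95]).round(4))
    red=(R>120)&(G<100)&(B<100)
    w=sel(.43,.25,.06,-.01,.03,red);c,r=cv2.minEnclosingCircle(w[:,:2].astype(np.float32));print('pad',np.round(c,4),r,np.median(w[:,2]))
    reg=ctrl.cut_out(n,'tray')[0]['region'];w=W[reg];w=w[~np.isnan(w[:,0])]
    print('tray',cv2.minAreaRect((w[:,:2]*1000).astype(np.float32)))
    w=sel(.425,-.235,.11,.042,.06,);print('lane',cv2.minAreaRect((w[:,:2]*1000).astype(np.float32)))
    # floor front and workplane
    print('table z',np.nanmedian(sel(.4,-.1,.04,-.03,.03)[:,2]))
# obstacles taller than 0.05 within workspace (top view)
m=(W[...,2]>.04)&(W[...,0]>.3)&(W[...,0]<.62)&(abs(W[...,1])<.45)
for q in np.unique((W[m][:,:2]/.03).round(),axis=0)*.03: print(q.round(2),end=' ')
```

```text
tcp2g -0.0187
scene blue [ 0.3717 -0.2373] 0.0269 top [0.0985 0.1011]
scene pink [ 0.4269 -0.2351] 0.0224 top [0.0993 0.1062]
scene old [ 0.4792 -0.23  ] 0.0171 top [0.0663 0.0686]
scene new [0.3728 0.2306] 0.0175 top [0.0587 0.0614]
pad [0.4325 0.2484] 0.03932157903909683 0.006401952095949681
tray ((491.083984375, 31.944507598876953), (126.08816528320312, 178.1812286376953), 79.34764099121094)
lane ((427.0992431640625, -267.9971923828125), (179.03591918945312, 150.82424926757812), 3.636990547180176)
table z 0.001855042018585551
top blue [ 0.3727 -0.2401] 0.0248 top [0.0981 0.1021]
top pink [ 0.4293 -0.2363] 0.0225 top [0.1009 0.106 ]
top old [ 0.4826 -0.2321] 0.0167 top [0.0667 0.0708]
top new [0.3732 0.2285] 0.0159 top [0.0579 0.063 ]
pad [0.4335 0.2453] 0.03631778806447983 0.006466630062948342
tray ((488.32086181640625, 25.43407440185547), (110.69326782226562, 170.11837768554688), 78.98208618164062)
lane ((427.61163330078125, -264.115478515625), (176.0948486328125, 136.6730499267578), 4.3758625984191895)
table z 0.001221235958879907
[ 0.33 -0.27] [ 0.33 -0.21] [ 0.36 -0.27] [ 0.36
[... 323 characters left out ...]
 0.51 -0.45] [ 0.51 -0.42] [ 0.51 -0.39] [ 0.51 -0.36] [ 0.51 -0.27] [ 0.51 -0.24] [ 0.51 -0.21] [ 0.51 -0.18] [ 0.54 -0.45] [ 0.54 -0.42] [ 0.54 -0.39] [ 0.54 -0.36] [ 0.54 -0.06] [ 0.54 -0.03] [0.54 0.03] [0.54 0.06] [ 0.57 -0.45] [ 0.57 -0.42] [ 0.57 -0.39] [ 0.57 -0.36] [ 0.57 -0.33] [ 0.57 -0.3 ] [ 0.57 -0.27] [ 0.57 -0.24] [ 0.57 -0.21] [ 0.57 -0.18] [ 0.57 -0.15] [ 0.57 -0.12] [ 0.57 -0.09] [ 0.57 -0.06] [ 0.57 -0.03] [ 0.57 -0.  ] [0.57 0.03] [0.57 0.06] [0.57 0.09] [0.57 0.12] [0.57 0.15] [0.57 0.18] [0.57 0.21] [0.57 0.24] [0.57 0.27] [0.57 0.3 ] [0.57 0.33] [0.57 0.36] [0.57 0.39] [0.57 0.42] [0.57 0.45] [ 0.6  -0.45] [ 0.6  -0.12] [ 0.6  -0.09] [0.6 0. ] [0.6  0.15] [ 0.63 -0.45]
```

Call:
send_rows([
  [[-1,0.6,-0.8,0,0,0,1],[-1,0.6,-0.8,0,0,0,1],[-1,0.6,-0.8,0,0,0,1],[-1,0.6,-0.8,0,0,0,1],[-1,0.6,-0.8,0,0,0,1]],
])

```text
clock: 1.8
ee_pos: [0.39, 0.3487, 0.2315]
orientation: [0.01, 3.141, 0.0]
wrist_force: [0.7, 0.3, 0.8]
finger_gap: 1.002
grip_force: 0.0
```

Call:
send_rows([
  [[-1,0.2,-0.9,0,0,0,1],[-1,0.2,-0.9,0,0,0,0],[-1,0.2,-0.9,0,0,0,0],[-1,0.2,-0.9,0,0,0,0],[-1,0.2,-0.9,0,0,0,0]],
])

```text
clock: 2.3
ee_pos: [0.4393, 0.1235, 0.2315]
orientation: [-0.11, 3.139, -0.0]
wrist_force: [1.1, 0.4, -0.6]
finger_gap: 0.997
grip_force: 0.0
```

Call:
send_rows([
  [[-1,0,-0.9,0,0,0,0],[-1,0,-0.9,0,0,0,0],[-1,0,-0.9,0,0,0,0],[-1,0,-0.9,0,0,0,0],[-1,0,-0.9,0,0,0,0]],
])

```text
clock: 2.8
ee_pos: [0.4389, -0.1016, 0.2316]
orientation: [-0.11, 3.139, -0.001]
wrist_force: [0.9, 0.5, 0.4]
finger_gap: 1.002
grip_force: 0.0
```

Call:
send_rows([
  [[-1,-0.25,-0.55,0,0,0,0],[-1,-0.25,-0.55,0,0,0,0],[-1,-0.25,-0.55,0,0,0,0],[-1,-0.25,-0.55,0,0,0,0],[-1,-0.25,-0.55,0,0,0,0]],
])

```text
clock: 3.3
ee_pos: [0.3759, -0.2384, 0.2315]
orientation: [-0.11, 3.139, -0.001]
wrist_force: [0.8, -0.2, 0.5]
finger_gap: 1.003
grip_force: 0.0
```

Call:
send_rows([
  [[-1,0,0,0,0,0,0],[-1,0,0,0,0,0,0],[-1,0,0,0,0,0,0],[-1,0,0,0,0,0,0],[-1,0,0,0,0,0,0]],
])

```text
clock: 3.8
ee_pos: [0.3768, -0.2364, 0.2313]
orientation: [-0.112, 3.14, 0.0]
wrist_force: [0.5, -1.0, -0.7]
finger_gap: 1.001
grip_force: 0.0
```

Run:
```python
from h import *
c=ctrl.calibration("wrist");p,d=ctrl.read_camera("wrist");cv2.imwrite("pics/w1.png",p)
W=cloud("wrist",d,c)
for k,a in dict(blue=(.372,-.239,.035,.09,.12),pink=(.429,-.236,.03,.085,.12),old=(.482,-.232,.024,.06,.08)).items():
    m=(np.hypot(W[...,0]-a[0],W[...,1]-a[1])<a[2])&(W[...,2]>a[3])&(W[...,2]<a[4]);w=W[m]
    if len(w)<5: print(k,'none');continue
    q,r=cv2.minEnclosingCircle(w[:,:2].astype(np.float32));print(k,np.round(q,4),r,np.percentile(w[:,2],[50,95]))
```

```text
blue [ 0.3721 -0.2381] 0.025197330862283707 [0.09740917 0.09876536]
pink [ 0.4282 -0.2339] 0.022398849949240685 [0.10025297 0.10425922]
old [ 0.4815 -0.2291] 0.01656372845172882 [0.06517951 0.06666605]
```

View pics/w1.png

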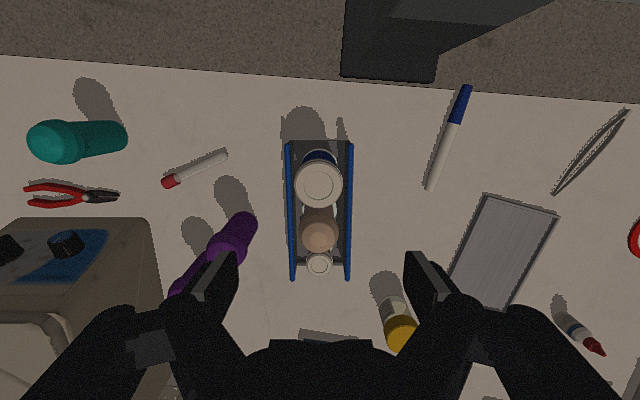

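Blue cap at pixel (318,183), pink (319,235), amber (319,265); the wrist heights 0.0985/0.104/0.0665 m agree with the other views. Going down on the blue jar.

Call:
send_rows([
  [[-1,-0.1,-0.03,-0.8,0,0,0],[-1,0,0,-0.8,0,0,0],[-1,0,0,-0.8,0,0,0],[-1,0,0,-0.6,0,0,0],[-1,0,0,-0.28,0,0,0]],
])

```text
clock: 4.35
ee_pos: [0.3704, -0.2372, 0.0649]
orientation: [0.111, -3.137, -0.004]
wrist_force: [-0.3, 0.2, 1.2]
finger_gap: 1.0
grip_force: 0.0
```

Call:
send_rows([
  [[1,0,0,0,0,0,0],[1,0,0,0,0,0,0],[1,0,0,0,0,0,0],[1,0,0,0,0,0,0],[1,0,0,0,0,0,0]],
])

```text
clock: 4.85
ee_pos: [0.3725, -0.2394, 0.0684]
orientation: [-0.11, 3.138, -0.003]
wrist_force: [0.7, 0.1, 5.9]
finger_gap: 0.575
grip_force: 62.4
```

Call:
send_rows([
  [[1,0,0,0,0,0,0],[1,0,0,0,0,0,0],[1,0,0,0,0,0,0],[1,0,0,0,0,0,0],[1,0,0,0,0,0,0]],
])

```text
clock: 5.35
ee_pos: [0.3725, -0.2394, 0.0684]
orientation: [-0.11, 3.138, -0.003]
wrist_force: [0.2, -0.1, 7.7]
finger_gap: 0.577
grip_force: 62.6
```

Call:
send_rows([
  [[1,0,0,0.2,0,0,0],[1,0,0,0.4,0,0,0],[1,0,0,0.5,0,0,0],[1,0,0,0.5,0,0,0],[1,0,0,0.4,0,0,0]],
])

```text
clock: 5.85
ee_pos: [0.3716, -0.2388, 0.1693]
orientation: [-0.11, 3.139, -0.002]
wrist_force: [-0.5, 1.0, -0.4]
finger_gap: 0.573
grip_force: 62.2
```

Call:
send_rows([
  [[1,0,0.3,0,0,0,0],[1,0,0.5,0,0,0,0],[1,0,0.6,0,0,0,0],[1,0,0.6,0,0,0,0],[1,0,0.5,0,0,0,0]],
])

```text
clock: 6.35
ee_pos: [0.3699, -0.111, 0.1665]
orientation: [0.11, -3.138, -0.002]
wrist_force: [0.0, 0.5, -0.5]
finger_gap: 0.579
grip_force: 62.2
```

Call:
send_rows([
  [[1,0.5,0.5,0,0,0,0],[1,0.7,0.6,0,0,0,0],[1,0.8,0.6,0,0,0,0],[1,0.7,0.6,0,0,0,0],[1,0.4,0.35,0,0,0,0]],
])

```text
clock: 6.85
ee_pos: [0.528, 0.022, 0.1666]
orientation: [-0.113, 3.139, 0.001]
wrist_force: [-0.2, -0.2, -1.1]
finger_gap: 0.576
grip_force: 62.2
```

Call:
send_rows([
  [[1,0,0,0,0,0,0],[1,0,0,0,0,0,0],[1,0,0,-0.4,0,0,0],[1,0,0,-0.4,0,0,0],[1,0,0,-0.4,0,0,0]],
])

```text
clock: 7.35
ee_pos: [0.5244, 0.0182, 0.1065]
orientation: [0.108, -3.138, 0.0]
wrist_force: [0.1, -0.3, -1.4]
finger_gap: 0.576
grip_force: 62.2
```

Call:
send_rows([
  [[1,0,0,0,0,0,0],[1,0,0,0,0,0,0],[1,0,0,0,0,0,0],[1,0,0,0,0,0,0],[1,0,0,0,0,0,0]],
])

```text
clock: 7.85
ee_pos: [0.5271, 0.0186, 0.1081]
orientation: [-0.11, 3.138, -0.001]
wrist_force: [0.5, -0.1, -1.2]
finger_gap: 0.58
grip_force: 62.2
```

Call:
send_rows([
  [[1,0,0,-0.3,0,0,0],[1,0,0,-0.25,0,0,0],[1,0,0,-0.15,0,0,0],[1,0,0,-0.08,0,0,0],[1,0,0,0,0,0,0]],
])

```text
clock: 8.35
ee_pos: [0.5265, 0.0189, 0.0685]
orientation: [0.11, -3.139, -0.0]
wrist_force: [-1.1, 0.4, 2.7]
finger_gap: 0.578
grip_force: 62.7
```

Call:
send_rows([
  [[1,0,0,0,0,0,0],[1,0,0,0,0,0,0],[0.2,0,0,0,0,0,0],[-0.2,0,0,0,0,0,0],[-0.6,0,0,0,0,0,0]],
])

```text
clock: 8.85
ee_pos: [0.5268, 0.0187, 0.0682]
orientation: [-0.11, 3.139, -0.0]
wrist_force: [-0.4, -0.3, -0.1]
finger_gap: 0.754
grip_force: 0.0
```

Call:
send_rows([
  [[-1,0,0,0,0,0,0],[-1,0,0,0,0,0,0],[-1,0,0,0,0,0,0],[-1,0,0,0,0,0,0],[-1,0,0,0,0,0,0]],
])

```text
clock: 9.35
ee_pos: [0.5265, 0.0188, 0.0682]
orientation: [0.11, -3.14, 0.0]
wrist_force: [-0.4, 0.5, -0.8]
finger_gap: 1.001
grip_force: 0.0
```

Call:
send_rows([
  [[-1,0,0,0.5,0,0,0],[-1,0,0,0.5,0,0,0],[-1,0,0,0.6,0,0,0],[-1,0,0,0.6,0,0,0],[-1,0,0,0.6,0,0,0]],
])

```text
clock: 9.85
ee_pos: [0.5262, 0.0188, 0.2094]
orientation: [0.11, -3.139, 0.0]
wrist_force: [0.8, 0.6, -0.4]
finger_gap: 0.999
grip_force: 0.0
```

Call:
send_rows([
  [[-1,-0.4,-0.9,0,0,0,0],[-1,-0.35,-0.9,0,0,0,0],[-1,-0.35,-0.9,0,0,0,0],[-1,-0.35,-0.9,0,0,0,0],[-1,-0.35,-0.9,0,0,0,0]],
])

```text
clock: 10.35
ee_pos: [0.4356, -0.2077, 0.2085]
orientation: [-0.111, 3.139, -0.001]
wrist_force: [0.6, -0.3, 0.6]
finger_gap: 1.001
grip_force: 0.0
```

Call:
send_rows([
  [[-1,-0.16,-0.56,0,0,0,0],[-1,0,0,0,0,0,0],[-1,0,0,0,0,0,0],[-1,0,0,0,0,0,0],[-1,0,0,0,0,0,0]],
])

```text
clock: 10.85
ee_pos: [0.4288, -0.2329, 0.2082]
orientation: [0.113, -3.139, -0.001]
wrist_force: [-1.1, -0.0, -0.7]
finger_gap: 1.001
grip_force: 0.0
```

Run:
```python
from h import *
p,d=ctrl.read_camera("top");cv2.imwrite("pics/t2.png",p);W=cloud("top",d)
for k,a in dict(blue=(.527,.018,.04,.085,.12),pink=(.429,-.236,.03,.085,.11),old=(.482,-.232,.024,.06,.08)).items():
    m=(np.hypot(W[...,0]-a[0],W[...,1]-a[1])<a[2])&(W[...,2]>a[3])&(W[...,2]<a[4]);w=W[m]
    if len(w)<5: print(k,'none');continue
    q,r=cv2.minEnclosingCircle(w[:,:2].astype(np.float32));print(k,np.round(q,4),r,np.percentile(w[:,2],[50,95]))
print(ctrl.read_state()['ee_pos'])
```

```text
blue [0.5271 0.0168] 0.02493990957736969 [0.09784069 0.1023614 ]
pink [ 0.4167 -0.2301] 0.016563797369599342 [0.09579078 0.10484773]
old none
[ 0.42881389 -0.2330306   0.20821316]
```

Call:
send_rows([
  [[-1,0,-0.03,-0.7,0,0,0],[-1,0,0,-0.8,0,0,0],[-1,0,0,-0.7,0,0,0],[-1,0,0,-0.4,0,0,0],[-1,0,0,-0.24,0,0,0]],
])

```text
clock: 11.4
ee_pos: [0.428, -0.2343, 0.0646]
orientation: [0.112, -3.137, -0.003]
wrist_force: [1.1, 0.1, 0.2]
finger_gap: 1.0
grip_force: 0.0
```

Call:
send_rows([
  [[1,0,0,0,0,0,0],[1,0,0,0,0,0,0],[1,0,0,0,0,0,0],[1,0,0,0,0,0,0],[1,0,0,0,0,0,0]],
])

```text
clock: 11.9
ee_pos: [0.4296, -0.2362, 0.0676]
orientation: [-0.11, 3.137, -0.003]
wrist_force: [0.1, 2.3, 8.2]
finger_gap: 0.522
grip_force: 60.8
```

Call:
send_rows([
  [[1,0,0,0,0,0,0],[1,0,0,0,0,0,0],[1,0,0,0,0,0,0],[1,0,0,0,0,0,0],[1,0,0,0,0,0,0]],
])

```text
clock: 12.4
ee_pos: [0.4295, -0.2362, 0.0676]
orientation: [-0.11, 3.137, -0.002]
wrist_force: [-0.6, 1.1, 7.1]
finger_gap: 0.517
grip_force: 60.8
```

Call:
send_rows([
  [[1,0,0,0.2,0,0,0],[1,0,0,0.4,0,0,0],[1,0,0,0.5,0,0,0],[1,0,0,0.5,0,0,0],[1,0,0,0.4,0,0,0]],
])

```text
clock: 12.9
ee_pos: [0.4288, -0.2361, 0.1686]
orientation: [-0.11, 3.138, -0.002]
wrist_force: [0.8, -0.7, -0.7]
finger_gap: 0.52
grip_force: 61.1
```

Call:
send_rows([
  [[1,0,0.3,0,0,0,0],[1,0,0.5,0,0,0,0],[1,0,0.7,0,0,0,0],[1,0,0.7,0,0,0,0],[1,0,0.7,0,0,0,0]],
])

```text
clock: 13.4
ee_pos: [0.4273, -0.0885, 0.1657]
orientation: [0.109, -3.139, -0.001]
wrist_force: [1.0, 0.5, 0.4]
finger_gap: 0.519
grip_force: 61.1
```

Call:
send_rows([
  [[1,0.1,0.7,0,0,0,0],[1,0.1,0.7,0,0,0,0],[1,0.1,0.5,0,0,0,0],[1,0.1,0.4,0,0,0,0],[1,0,0.18,0,0,0,0]],
])

```text
clock: 13.9
ee_pos: [0.4478, 0.0355, 0.1658]
orientation: [0.113, -3.139, -0.001]
wrist_force: [-0.1, -0.2, -0.9]
finger_gap: 0.518
grip_force: 61.1
```

Call:
send_rows([
  [[1,0,0,0,0,0,0],[1,0,0,0,0,0,0],[1,0,0,-0.4,0,0,0],[1,0,0,-0.4,0,0,0],[1,0,0,-0.4,0,0,0]],
])

```text
clock: 14.4
ee_pos: [0.4485, 0.0322, 0.1058]
orientation: [-0.108, 3.139, -0.001]
wrist_force: [-0.5, 0.7, -0.8]
finger_gap: 0.515
grip_force: 61.1
```

Call:
send_rows([
  [[1,0,0,0,0,0,0],[1,0,0,0,0,0,0],[1,0,0,0,0,0,0],[1,0,0,0,0,0,0],[1,0,0,0,0,0,0]],
])

```text
clock: 14.9
ee_pos: [0.4491, 0.0332, 0.107]
orientation: [-0.11, 3.138, -0.0]
wrist_force: [0.6, 0.6, -0.9]
finger_gap: 0.52
grip_force: 61.2
```

Call:
send_rows([
  [[1,0,0,-0.3,0,0,0],[1,0,0,-0.25,0,0,0],[1,0,0,-0.15,0,0,0],[1,0,0,-0.08,0,0,0],[1,0,0,0,0,0,0]],
])

```text
clock: 15.4
ee_pos: [0.449, 0.0334, 0.0677]
orientation: [-0.11, 3.139, -0.0]
wrist_force: [-0.6, -0.8, -0.4]
finger_gap: 0.518
grip_force: 61.1
```

Call:
send_rows([
  [[1,0,0,0,0,0,0],[1,0,0,0,0,0,0],[0.2,0,0,0,0,0,0],[-0.2,0,0,0,0,0,0],[-0.6,0,0,0,0,0,0]],
])

```text
clock: 15.9
ee_pos: [0.4484, 0.0332, 0.0672]
orientation: [0.11, -3.139, 0.0]
wrist_force: [-0.1, 0.8, -0.7]
finger_gap: 0.754
grip_force: 0.0
```

Call:
send_rows([
  [[-1,0,0,0,0,0,0],[-1,0,0,0,0,0,0],[-1,0,0,0,0,0,0],[-1,0,0,0,0,0,0],[-1,0,0,0,0,0,0]],
])

```text
clock: 16.4
ee_pos: [0.4485, 0.0333, 0.0672]
orientation: [0.11, -3.14, 0.0]
wrist_force: [-0.2, 0.5, -0.0]
finger_gap: 1.0
grip_force: 0.0
```

Call:
send_rows([
  [[-1,0,0,0.5,0,0,0],[-1,0,0,0.5,0,0,0],[-1,0,0,0.6,0,0,0],[-1,0,0,0.6,0,0,0],[-1,0,0,0.6,0,0,0]],
])

```text
clock: 16.9
ee_pos: [0.4482, 0.0333, 0.2084]
orientation: [0.11, -3.139, 0.0]
wrist_force: [0.3, 0.4, -0.5]
finger_gap: 0.997
grip_force: 0.0
```

Call:
send_rows([
  [[-1,0,-0.3,0,0,0,-1],[-1,0,-0.3,0,0,0,-1],[-1,0,-0.3,0,0,0,-1],[-1,0,-0.3,0,0,0,-1],[-1,0,-0.3,0,0,0,-1]],
])

```text
clock: 17.4
ee_pos: [0.4483, -0.0422, 0.2073]
orientation: [-0.521, -3.098, 0.0]
wrist_force: [0.1, 0.0, 0.3]
finger_gap: 0.999
grip_force: 0.0
```

Call:
send_rows([
  [[-1,0,-0.3,0,0,0,-1],[-1,0,-0.3,0,0,0,-1],[-1,0,-0.3,0,0,0,-1],[-1,0,-0.3,0,0,0,-1],[-1,0,-0.3,0,0,0,-1]],
])

```text
clock: 17.9
ee_pos: [0.4483, -0.1172, 0.2072]
orientation: [-1.126, -2.933, 0.0]
wrist_force: [-0.1, 0.1, 0.2]
finger_gap: 0.997
grip_force: 0.0
```

Call:
send_rows([
  [[-1,0.06,-0.2,0,0,0,-1],[-1,0.06,-0.2,0,0,0,-1],[-1,0.06,-0.2,0,0,0,-1],[-1,0.06,-0.2,0,0,0,-1],[-1,0.06,-0.2,0,0,0,-1]],
])

```text
clock: 18.4
ee_pos: [0.4634, -0.167, 0.2072]
orientation: [-1.686, -2.65, 0.0]
wrist_force: [-0.0, -0.7, -0.1]
finger_gap: 1.0
grip_force: 0.0
```

Call:
send_rows([
  [[-1,0.07,-0.25,0,0,0,-1],[-1,0.07,-0.25,0,0,0,-1],[-1,0.07,-0.25,0,0,0,-1],[-1,0.07,-0.25,0,0,0,-1],[-1,0.07,-0.25,0,0,0,-0.6]],
])

```text
clock: 18.9
ee_pos: [0.481, -0.2296, 0.2071]
orientation: [-2.142, -2.298, 0.0]
wrist_force: [0.4, 0.2, 0.2]
finger_gap: 1.0
grip_force: 0.0
```

Call:
send_rows([
  [[-1,0,0,0,0,0,0],[-1,0,0,0,0,0,0],[-1,0,0,0,0,0,0],[-1,0,0,0,0,0,0],[-1,0,0,0,0,0,0]],
])

```text
clock: 19.4
ee_pos: [0.4809, -0.2287, 0.2073]
orientation: [-2.138, -2.302, 0.0]
wrist_force: [-0.4, -0.6, -0.4]
finger_gap: 1.005
grip_force: 0.0
```

Run:
```python
from h import *
for n in("wrist","top","scene"):
  c=ctrl.calibration(n);p,d=ctrl.read_camera(n);cv2.imwrite(f"pics/{n}3.png",p);W=cloud(n,d,c)
  for k,a in dict(blue=(.527,.018,.04,.085,.12),pink=(.449,.033,.03,.085,.12),old=(.482,-.232,.024,.06,.08)).items():
    m=(np.hypot(W[...,0]-a[0],W[...,1]-a[1])<a[2])&(W[...,2]>a[3])&(W[...,2]<a[4]);w=W[m]
    if len(w)<5: print(k,'none');continue
    q,r=cv2.minEnclosingCircle(w[:,:2].astype(np.float32));print(n,k,np.round(q,4),r,np.percentile(w[:,2],[50,95]))
```

```text
blue none
pink none
wrist old [ 0.4819 -0.2294] 0.01644914783537388 [0.06531861 0.06673942]
top blue [0.528  0.0174] 0.02555377408862114 [0.09854825 0.10258215]
top pink [0.4485 0.0328] 0.02236774004995823 [0.10036744 0.10687813]
top old [ 0.4799 -0.2237] 0.01345145609229803 [0.06641247 0.07079105]
scene blue [0.5255 0.019 ] 0.025448046624660492 [0.0984266 0.1015272]
scene pink [0.4459 0.0338] 0.02226393111050129 [0.09999884 0.1057046 ]
scene old [ 0.4799 -0.2307] 0.016562016680836678 [0.06646512 0.0685048 ]
```

View pics/scene3.png

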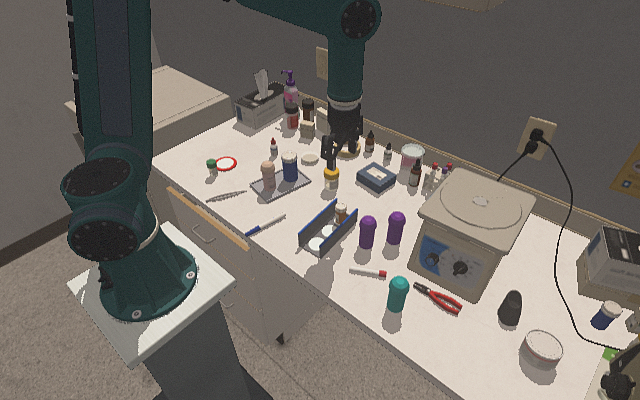

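Scene shows both jars upright on the tray ((268,175) and (290,165)) and the amber vial alone in the lane at (341,213). Grasp the amber vial.

Call:
send_rows([
  [[-1,0.02,-0.03,-0.8,0,0,0],[-1,0,0,-0.9,0,0,0],[-1,0,0,-0.8,0,0,0],[-1,0,0,-0.6,0,0,0],[-1,0,0,-0.36,0,0,0]],
])

```text
clock: 20.05
ee_pos: [0.4807, -0.2298, 0.0318]
orientation: [-2.136, -2.299, 0.001]
wrist_force: [0.4, -0.3, -0.6]
finger_gap: 1.0
grip_force: 0.0
```

Call:
send_rows([
  [[-1,0,0,0,0,0,0],[1,0,0,0,0,0,0],[1,0,0,0,0,0,0],[1,0,0,0,0,0,0],[1,0,0,0,0,0,0]],
])

```text
clock: 20.55
ee_pos: [0.4828, -0.2313, 0.0356]
orientation: [2.137, 2.3, 0.0]
wrist_force: [-0.7, -1.5, 7.5]
finger_gap: 0.384
grip_force: 58.7
```

Call:
send_rows([
  [[1,0,0,0,0,0,0],[1,0,0,0,0,0,0],[1,0,0,0,0,0,0],[1,0,0,0,0,0,0],[1,0,0,0,0,0,0]],
])

```text
clock: 21.05
ee_pos: [0.4828, -0.2313, 0.0356]
orientation: [2.137, 2.299, 0.0]
wrist_force: [-1.2, 0.3, 6.5]
finger_gap: 0.381
grip_force: 58.8
```

Call:
send_rows([
  [[1,0,0,0.3,0,0,0],[1,0,0,0.7,0,0,0],[1,0,0,0.8,0,0,0],[1,0,0,0.9,0,0,0],[1,0,0,0.7,0,0,0]],
])

```text
clock: 21.55
ee_pos: [0.4825, -0.231, 0.2075]
orientation: [2.137, 2.299, 0.001]
wrist_force: [0.2, -0.3, -1.0]
finger_gap: 0.381
grip_force: 59.6
```

Call:
send_rows([
  [[1,-0.05,0.4,0,0,0,1],[1,-0.05,0.5,0,0,0,1],[1,-0.05,0.6,0,0,0,1],[1,-0.05,0.6,0,0,0,1],[1,-0.05,0.6,0,0,0,1]],
])

```text
clock: 22.05
ee_pos: [0.4693, -0.0947, 0.2049]
orientation: [1.635, 2.682, 0.0]
wrist_force: [-0.0, 0.4, -0.2]
finger_gap: 0.381
grip_force: 59.5
```

Call:
send_rows([
  [[1,-0.05,0.6,0,0,0,1],[1,-0.05,0.6,0,0,0,1],[1,-0.05,0.6,0,0,0,1],[1,-0.05,0.6,0,0,0,1],[1,-0.05,0.6,0,0,0,1]],
])

```text
clock: 22.55
ee_pos: [0.4568, 0.0555, 0.2049]
orientation: [1.069, 2.953, 0.001]
wrist_force: [0.8, 0.0, 0.6]
finger_gap: 0.379
grip_force: 59.5
```

Call:
send_rows([
  [[1,-0.05,0.6,0,0,0,1],[1,-0.05,0.6,0,0,0,1],[1,-0.05,0.6,0,0,0,1],[1,-0.05,0.5,0,0,0,1],[1,-0.05,0.5,0,0,0,1]],
])

```text
clock: 23.05
ee_pos: [0.4442, 0.1955, 0.2049]
orientation: [0.46, 3.107, 0.0]
wrist_force: [0.2, 0.8, -0.3]
finger_gap: 0.38
grip_force: 59.5
```

Call:
send_rows([
  [[1,-0.1,0.5,0,0,0,1],[1,-0.1,0.4,0,0,0,1],[1,0,0.2,0,0,0,1],[1,0,0,0,0,0,0],[1,0,0,0,0,0,0]],
])

```text
clock: 23.55
ee_pos: [0.4345, 0.2491, 0.2046]
orientation: [0.093, 3.14, -0.0]
wrist_force: [-0.1, -0.9, -0.9]
finger_gap: 0.377
grip_force: 59.5
```

Call:
send_rows([
  [[1,0,0,0,0,0,0],[1,0,0,-0.5,0,0,0],[1,0,0,-0.8,0,0,0],[1,0,0,-0.7,0,0,0],[1,0,0,-0.4,0,0,0]],
])

```text
clock: 24.05
ee_pos: [0.4333, 0.2479, 0.0821]
orientation: [-0.094, -3.137, 0.002]
wrist_force: [0.0, -1.6, 0.1]
finger_gap: 0.381
grip_force: 59.6
```

Call:
send_rows([
  [[1,0,0,0,0,0,0],[1,0,0,0,0,0,0],[1,0,0,0,0,0,0],[1,0,0,0,0,0,0],[1,0,0,0,0,0,0]],
])

```text
clock: 24.55
ee_pos: [0.4353, 0.2496, 0.0854]
orientation: [0.091, 3.138, 0.001]
wrist_force: [1.0, -0.2, 0.5]
finger_gap: 0.386
grip_force: 59.6
```

Call:
send_rows([
  [[1,-0.04,-0.05,-0.3,0,0,0],[1,0,0,-0.3,0,0,0],[1,0,0,-0.2,0,0,0],[1,0,0,-0.11,0,0,0],[1,0,0,-0.05,0,0,0]],
])

```text
clock: 25.05
ee_pos: [0.4328, 0.2468, 0.0365]
orientation: [0.09, 3.14, -0.0]
wrist_force: [-2.8, -4.7, 29.9]
finger_gap: 0.383
grip_force: 61.7
```

Call:
send_rows([
  [[1,0,0,0,0,0,0],[1,0,0,0,0,0,0],[0.4,0,0,0,0,0,0],[0,0,0,0,0,0,0],[-0.4,0,0,0,0,0,0]],
])

```text
clock: 25.55
ee_pos: [0.4328, 0.247, 0.0363]
orientation: [0.091, 3.14, 0.0]
wrist_force: [-0.2, -0.5, 0.1]
finger_gap: 0.655
grip_force: 0.0
```

Call:
send_rows([
  [[-1,0,0,0,0,0,0],[-1,0,0,0,0,0,0],[-1,0,0,0,0,0,0],[-1,0,0,0,0,0,0],[-1,0,0,0,0,0,0]],
])

```text
clock: 26.05
ee_pos: [0.4326, 0.2468, 0.0362]
orientation: [0.091, 3.14, -0.0]
wrist_force: [-0.7, -0.0, 0.2]
finger_gap: 1.002
grip_force: 0.0
```

Call:
send_rows([
  [[-1,0,0,0.5,0,0,0],[-1,0,0,0.8,0,0,0],[-1,0,0,0.8,0,0,0],[-1,0,0,0.7,0,0,0],[-1,0,0,0.5,0,0,0]],
])

```text
clock: 26.55
ee_pos: [0.4332, 0.2471, 0.2038]
orientation: [0.091, 3.138, 0.002]
wrist_force: [1.4, 0.6, -0.5]
finger_gap: 1.003
grip_force: 0.0
```

Call:
send_rows([
  [[-1,-0.5,-0.15,0,0,0,0],[-1,-0.5,-0.15,0,0,0,0],[-1,-0.2,-0.06,0,0,0,0],[-1,0,0,0,0,0,0],[-1,0,0,0,0,0,0]],
])

```text
clock: 27.05
ee_pos: [0.3736, 0.2292, 0.2015]
orientation: [0.091, 3.139, 0.001]
wrist_force: [-0.5, 0.1, 0.9]
finger_gap: 1.007
grip_force: 0.0
```

Call:
send_rows([
  [[-1,0,0,0,0,0,0],[-1,0,0,0,0,0,0],[-1,0,0,0,0,0,0],[-1,0,0,0,0,0,0],[-1,0,0,0,0,0,0]],
])

```text
clock: 27.55
ee_pos: [0.3727, 0.2288, 0.2012]
orientation: [-0.091, -3.14, 0.0]
wrist_force: [-0.5, -0.5, 0.5]
finger_gap: 0.996
grip_force: 0.0
```

Run:
```python
from h import *
print(ctrl.read_state()['ee_pos'])
for n in("wrist","scene","top"):
  c=ctrl.calibration(n);p,d=ctrl.read_camera(n);cv2.imwrite(f"pics/{n}4.png",p);W=cloud(n,d,c)
  for k,a in dict(blue=(.527,.018,.04,.085,.12),pink=(.449,.033,.03,.085,.12),old=(.433,.247,.026,.058,.08),new=(.373,.2295,.026,.05,.08)).items():
    m=(np.hypot(W[...,0]-a[0],W[...,1]-a[1])<a[2])&(W[...,2]>a[3])&(W[...,2]<a[4]);w=W[m]
    if len(w)<5: print(n,k,'none');continue
    q,r=cv2.minEnclosingCircle(w[:,:2].astype(np.float32));print(n,k,np.round(q,4),round(r,4),np.percentile(w[:,2],[50,95]).round(4))
  B,G,R=[p[...,i].astype(int) for i in range(3)]
  m=(R>100)&(G<.5*R)&(B<.5*R)&(W[...,2]<.02)&(np.hypot(W[...,0]-.433,W[...,1]-.247)<.06)
  w=W[m]
  if len(w)>5: print(n,'pad',cv2.minEnclosingCircle(w[:,:2].astype(np.float32)))
```

```text
[0.37268058 0.22881652 0.20117183]
wrist blue none
wrist pink [0.4474 0.0373] 0.0222 [0.0993 0.1041]
wrist old [0.4318 0.2471] 0.0171 [0.0661 0.0676]
wrist new [0.3723 0.2316] 0.016 [0.0577 0.059 ]
wrist pad ((0.43463370203971863, 0.25091493129730225), 0.0395205020904541)
scene blue [0.5249 0.0183] 0.0257 [0.0985 0.1014]
scene pink [0.4461 0.034 ] 0.0224 [0.0991 0.1065]
scene old [0.4322 0.2471] 0.0182 [0.0668 0.07  ]
scene new [0.3703 0.2302] 0.0172 [0.0583 0.0617]
scene pad ((0.4328627586364746, 0.24897953867912292), 0.03961583226919174)
top blue [0.5271 0.0171] 0.0251 [0.098  0.1022]
top pink [0.4481 0.0337] 0.0225 [0.1008 0.1071]
top old [0.4333 0.2431] 0.0169 [0.067 0.072]
top new [0.3622 0.2287] 0.0111 [0.0554 0.0615]
top pad ((0.4270244240760803, 0.24120378494262695), 0.033627357333898544)
```

View pics/wrist4.png

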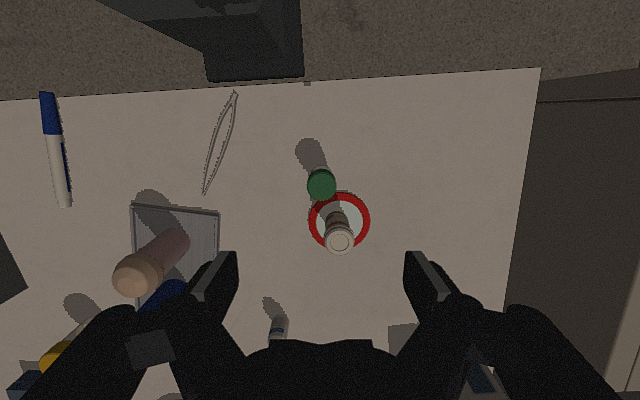

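Wrist view: amber vial (338,235) upright on the red pad (offset ≤4 mm), green vial at (321,184). Grasping the green-capped vial.

Call:
send_rows([
  [[-1,0,0.04,-0.8,0,0,0],[-1,0,0,-0.9,0,0,0],[-1,0,0,-0.8,0,0,0],[-1,0,0,-0.6,0,0,0],[-1,0,0,-0.36,0,0,0]],
])

```text
clock: 28.2
ee_pos: [0.3714, 0.2303, 0.0262]
orientation: [-0.091, -3.138, 0.002]
wrist_force: [0.5, 0.3, -0.3]
finger_gap: 1.0
grip_force: 0.0
```

Call:
send_rows([
  [[-1,0,0,0,0,0,0],[1,0,0,0,0,0,0],[1,0,0,0,0,0,0],[1,0,0,0,0,0,0],[1,0,0,0,0,0,0]],
])

```text
clock: 28.7
ee_pos: [0.3733, 0.2311, 0.0293]
orientation: [0.09, 3.138, 0.001]
wrist_force: [0.1, -3.1, 11.6]
finger_gap: 0.349
grip_force: 58.4
```

Call:
send_rows([
  [[1,0,0,0,0,0,0],[1,0,0,0,0,0,0],[1,0,0,0,0,0,0],[1,0,0,0,0,0,0],[1,0,0,0,0,0,0]],
])

```text
clock: 29.2
ee_pos: [0.3734, 0.231, 0.0294]
orientation: [0.09, 3.138, 0.001]
wrist_force: [-0.0, -1.0, 8.0]
finger_gap: 0.349
grip_force: 58.5
```

Call:
send_rows([
  [[1,0,0,0.3,0,0,0],[1,0,0,0.8,0,0,0],[1,0,0,0.9,0,0,0],[1,0,0,0.9,0,0,0],[1,0,0,0.7,0,0,0]],
])

```text
clock: 29.7
ee_pos: [0.3729, 0.231, 0.2115]
orientation: [0.091, 3.137, 0.002]
wrist_force: [0.5, 0.7, -1.5]
finger_gap: 0.349
grip_force: 59.3
```

Call:
send_rows([
  [[1,0.12,-0.4,0,0,0,-1],[1,0.12,-0.5,0,0,0,-1],[1,0.12,-0.6,0,0,0,-1],[1,0.12,-0.6,0,0,0,-1],[1,0.12,-0.6,0,0,0,-1]],
])

```text
clock: 30.2
ee_pos: [0.4025, 0.0947, 0.2088]
orientation: [0.717, 3.058, 0.0]
wrist_force: [0.8, 0.6, -0.3]
finger_gap: 0.349
grip_force: 59.3
```

Call:
send_rows([
  [[1,0.12,-0.6,0,0,0,-1],[1,0.12,-0.6,0,0,0,-1],[1,0.12,-0.6,0,0,0,-1],[1,0.12,-0.6,0,0,0,-1],[1,0.12,-0.6,0,0,0,-1]],
])

```text
clock: 30.7
ee_pos: [0.4325, -0.0554, 0.2088]
orientation: [1.311, 2.854, 0.0]
wrist_force: [0.5, 0.9, -0.8]
finger_gap: 0.348
grip_force: 59.3
```

Call:
send_rows([
  [[1,0.12,-0.6,0,0,0,-1],[1,0.12,-0.6,0,0,0,-1],[1,0.12,-0.5,0,0,0,-1],[1,0.12,-0.5,0,0,0,-1],[1,0.12,-0.4,0,0,0,-1]],
])

```text
clock: 31.2
ee_pos: [0.4626, -0.1856, 0.2087]
orientation: [1.853, 2.536, -0.0]
wrist_force: [0.9, 0.3, 0.1]
finger_gap: 0.343
grip_force: 59.3
```

Call:
send_rows([
  [[1,0.12,-0.4,0,0,0,-1],[1,0.12,-0.3,0,0,0,-1],[1,0.12,-0.2,0,0,0,-1],[1,0,0,0,0,0,0],[1,0,0,0,0,0,0]],
])

```text
clock: 31.7
ee_pos: [0.4801, -0.2288, 0.2084]
orientation: [-2.136, -2.303, -0.0]
wrist_force: [-0.3, -0.8, -0.4]
finger_gap: 0.352
grip_force: 59.3
```

Call:
send_rows([
  [[1,0,0,0,0,0,0],[1,0,0,-0.3,0,0,0],[1,0,0,-0.6,0,0,0],[1,0,0,-0.4,0,0,0],[1,0,0,-0.2,0,0,0]],
])

```text
clock: 32.2
ee_pos: [0.4791, -0.2278, 0.1317]
orientation: [-2.135, -2.3, 0.001]
wrist_force: [-1.0, -0.2, -1.1]
finger_gap: 0.347
grip_force: 59.3
```

Call:
send_rows([
  [[1,0,0,0,0,0,0],[1,0,0,0,0,0,0],[1,0,0,0,0,0,0],[1,0,0,0,0,0,0],[1,0,0,0,0,0,0]],
])

```text
clock: 32.7
ee_pos: [0.481, -0.2295, 0.134]
orientation: [2.138, 2.3, 0.0]
wrist_force: [0.6, -0.5, -1.5]
finger_gap: 0.347
grip_force: 59.3
```

Call:
send_rows([
  [[1,0.02,-0.02,-0.4,0,0,0],[1,0,0,-0.4,0,0,0],[1,0,0,-0.4,0,0,0],[1,0,0,-0.3,0,0,0],[1,0,0,-0.2,0,0,0]],
])

```text
clock: 33.2
ee_pos: [0.4813, -0.2301, 0.0474]
orientation: [-2.138, -2.3, 0.0]
wrist_force: [0.1, -0.7, 0.5]
finger_gap: 0.349
grip_force: 59.3
```

Call:
send_rows([
  [[1,0,0,-0.15,0,0,0],[1,0,0,-0.1,0,0,0],[1,0,0,-0.04,0,0,0],[1,0,0,0,0,0,0],[1,0,0,0,0,0,0]],
])

```text
clock: 33.7
ee_pos: [0.4819, -0.2304, 0.0342]
orientation: [2.138, 2.3, 0.0]
wrist_force: [-0.1, -0.0, -0.1]
finger_gap: 0.349
grip_force: 59.3
```

Call:
send_rows([
  [[1,0,0,0,0,0,0],[0.5,0,0,0,0,0,0],[0.2,0,0,0,0,0,0],[0,0,0,0,0,0,0],[-0.4,0,0,0,0,0,0]],
])

```text
clock: 34.2
ee_pos: [0.4816, -0.2302, 0.0338]
orientation: [2.139, 2.301, -0.0]
wrist_force: [-1.0, -0.3, 0.0]
finger_gap: 0.655
grip_force: 0.0
```

Call:
send_rows([
  [[-1,0,0,0,0,0,0],[-1,0,0,0,0,0,0],[-1,0,0,0,0,0,0],[-1,0,0,0,0,0,0],[-1,0,0,0,0,0,0]],
])

```text
clock: 34.7
ee_pos: [0.4815, -0.2302, 0.0338]
orientation: [-2.139, -2.301, 0.0]
wrist_force: [-0.8, 0.0, -0.0]
finger_gap: 1.002
grip_force: 0.0
```

Call:
send_rows([
  [[-1,0,0,0.5,0,0,0],[-1,0,0,0.8,0,0,0],[-1,0,0,0.9,0,0,0],[-1,0,0,0.8,0,0,0],[-1,0,0,0.5,0,0,0]],
])

```text
clock: 35.2
ee_pos: [0.4826, -0.2308, 0.2121]
orientation: [2.136, 2.298, 0.001]
wrist_force: [0.4, -0.0, -1.0]
finger_gap: 1.002
grip_force: 0.0
```

Call:
send_rows([
  [[-1,0,0,0,0,0,0],[-1,0,0,0,0,0,0],[-1,0,0,0,0,0,0],[-1,0,0,0,0,0,0],[-1,0,0,0,0,0,0]],
])

```text
clock: 35.7
ee_pos: [0.4809, -0.2298, 0.2075]
orientation: [-2.137, -2.299, 0.001]
wrist_force: [0.5, -0.3, 0.1]
finger_gap: 1.002
grip_force: 0.0
```

Run:
```python
from h import *
print(ctrl.read_state()['ee_pos'])
for n in("wrist","scene","top"):
  c=ctrl.calibration(n);p,d=ctrl.read_camera(n);cv2.imwrite(f"pics/{n}5.png",p);W=cloud(n,d,c)
  for k,a in dict(blue=(.527,.018,.04,.085,.12),pink=(.449,.033,.03,.085,.12),old=(.433,.247,.026,.058,.08),new=(.482,-.23,.026,.054,.08)).items():
    m=(np.hypot(W[...,0]-a[0],W[...,1]-a[1])<a[2])&(W[...,2]>a[3])&(W[...,2]<a[4]);w=W[m]
    if len(w)<5: print(n,k,'none');continue
    q,r=cv2.minEnclosingCircle(w[:,:2].astype(np.float32));print(n,k,np.round(q,4),round(r,4),np.percentile(w[:,2],[50,95]).round(4))
```

```text
[ 0.48086026 -0.22976512  0.20745323]
wrist blue none
wrist pink none
wrist old none
wrist new [ 0.4805 -0.2272] 0.0158 [0.0618 0.0629]
scene blue [0.5254 0.0186] 0.0255 [0.0983 0.1013]
scene pink [0.4451 0.0344] 0.0231 [0.0991 0.1059]
scene old [0.4306 0.2467] 0.0179 [0.0674 0.0712]
scene new [ 0.4787 -0.2277] 0.0162 [0.0629 0.0656]
top blue [0.5272 0.0169] 0.025 [0.0981 0.102 ]
top pink [0.4484 0.0329] 0.0223 [0.101  0.1064]
top old [0.433  0.2437] 0.0163 [0.067  0.0715]
top new [ 0.48   -0.2289] 0.0148 [0.0621 0.0659]
```

Call:
send_rows([
  [[-1,-0.03,0.26,0,0,0,1],[-1,-0.03,0.26,0,0,0,1],[-1,-0.03,0.26,0,0,0,1],[-1,-0.03,0.26,0,0,0,1],[-1,-0.03,0.26,0,0,0,1]],
])

```text
clock: 36.35
ee_pos: [0.4739, -0.1647, 0.2086]
orientation: [-1.635, -2.682, 0.0]
wrist_force: [0.1, -0.0, -0.4]
finger_gap: 0.997
grip_force: 0.0
```

Call:
send_rows([
  [[-1,-0.03,0.26,0,0,0,1],[-1,-0.03,0.26,0,0,0,1],[-1,-0.03,0.26,0,0,0,1],[-1,-0.03,0.26,0,0,0,1],[-1,-0.03,0.26,0,0,0,1]],
])

```text
clock: 36.85
ee_pos: [0.4664, -0.0997, 0.2087]
orientation: [-1.069, -2.954, 0.0]
wrist_force: [-1.1, -0.1, -0.5]
finger_gap: 1.0
grip_force: 0.0
```

Call:
send_rows([
  [[-1,-0.03,0.26,0,0,0,1],[-1,-0.03,0.26,0,0,0,1],[-1,-0.03,0.26,0,0,0,1],[-1,-0.03,0.26,0,0,0,1],[-1,-0.03,0.26,0,0,0,1]],
])

```text
clock: 37.35
ee_pos: [0.4589, -0.0347, 0.2087]
orientation: [-0.461, -3.107, 0.0]
wrist_force: [0.3, -0.1, -0.1]
finger_gap: 0.997
grip_force: 0.0
```

Call:
send_rows([
  [[-1,-0.03,0.28,0,0,0,1],[-1,-0.03,0.28,0,0,0,1],[-1,-0.03,0.28,0,0,0,1],[-1,-0.03,0.26,0,0,0,1],[-1,-0.03,0.26,0,0,0,0.6]],
])

```text
clock: 37.85
ee_pos: [0.4514, 0.0334, 0.2087]
orientation: [0.114, -3.139, 0.0]
wrist_force: [-0.3, 0.8, 0.1]
finger_gap: 1.003
grip_force: 0.0
```

Call:
send_rows([
  [[-1,0,0,0,0,0,0],[-1,0,0,0,0,0,0],[-1,0,0,0,0,0,0],[-1,0,0,0,0,0,0],[-1,0,0,0,0,0,0]],
])

```text
clock: 38.35
ee_pos: [0.4516, 0.0324, 0.2088]
orientation: [-0.109, 3.14, -0.0]
wrist_force: [-0.5, 0.2, 0.2]
finger_gap: 1.002
grip_force: 0.0
```

Call:
send_rows([
  [[-1,-0.06,0.02,-0.7,0,0,0],[-1,0,0,-0.8,0,0,0],[-1,0,0,-0.7,0,0,0],[-1,0,0,-0.4,0,0,0],[-1,0,0,-0.23,0,0,0]],
])

```text
clock: 38.85
ee_pos: [0.4474, 0.0336, 0.0654]
orientation: [0.109, -3.137, -0.0]
wrist_force: [-0.1, 0.7, -0.2]
finger_gap: 1.0
grip_force: 0.0
```

Call:
send_rows([
  [[-1,0,0,0,0,0,0],[1,0,0,0,0,0,0],[1,0,0,0,0,0,0],[1,0,0,0,0,0,0],[1,0,0,0,0,0,0]],
])

```text
clock: 39.35
ee_pos: [0.4495, 0.0337, 0.0684]
orientation: [-0.11, 3.137, -0.001]
wrist_force: [-0.6, 0.6, 5.9]
finger_gap: 0.519
grip_force: 60.4
```

Call:
send_rows([
  [[1,0,0,0,0,0,0],[1,0,0,0,0,0,0],[1,0,0,0,0,0,0],[1,0,0,0,0,0,0],[1,0,0,0,0,0,0]],
])

```text
clock: 39.85
ee_pos: [0.4495, 0.0338, 0.0684]
orientation: [-0.11, 3.137, -0.001]
wrist_force: [-0.4, 0.3, 5.5]
finger_gap: 0.512
grip_force: 60.4
```

Call:
send_rows([
  [[1,0,0,0.2,0,0,0],[1,0,0,0.4,0,0,0],[1,0,0,0.5,0,0,0],[1,0,0,0.5,0,0,0],[1,0,0,0.4,0,0,0]],
])

```text
clock: 40.35
ee_pos: [0.4489, 0.0338, 0.1695]
orientation: [-0.11, 3.138, -0.001]
wrist_force: [0.8, 0.4, -0.6]
finger_gap: 0.517
grip_force: 61.1
```

Call:
send_rows([
  [[1,-0.1,-0.3,0,0,0,0],[1,-0.1,-0.5,0,0,0,0],[1,-0.1,-0.7,0,0,0,0],[1,-0.1,-0.7,0,0,0,0],[1,0,-0.7,0,0,0,0]],
])

```text
clock: 40.85
ee_pos: [0.4277, -0.1121, 0.1682]
orientation: [-0.111, 3.139, -0.0]
wrist_force: [1.0, -0.6, -1.2]
finger_gap: 0.518
grip_force: 61.1
```

Call:
send_rows([
  [[1,0,-0.7,0,0,0,0],[1,0,-0.7,0,0,0,0],[1,0,-0.5,0,0,0,0],[1,0,-0.4,0,0,0,0],[1,0,-0.15,0,0,0,0]],
])

```text
clock: 41.35
ee_pos: [0.4288, -0.2357, 0.1682]
orientation: [-0.107, 3.138, -0.002]
wrist_force: [-0.6, -0.3, -0.2]
finger_gap: 0.522
grip_force: 61.1
```

Call:
send_rows([
  [[1,0,0,0,0,0,0],[1,0,0,0,0,0,0],[1,0,0,0,0,0,0],[1,0,0,0,0,0,0],[1,0,0,0,0,0,0]],
])

```text
clock: 41.85
ee_pos: [0.4286, -0.233, 0.1673]
orientation: [0.112, -3.14, -0.0]
wrist_force: [0.0, 0.4, -0.1]
finger_gap: 0.519
grip_force: 61.1
```

Call:
send_rows([
  [[1,0,-0.04,-0.4,0,0,0],[1,0,0,-0.4,0,0,0],[1,0,0,-0.4,0,0,0],[1,0,0,-0.3,0,0,0],[1,0,0,-0.2,0,0,0]],
])

```text
clock: 42.35
ee_pos: [0.4281, -0.2351, 0.0812]
orientation: [0.111, -3.138, -0.001]
wrist_force: [0.5, -0.1, -0.0]
finger_gap: 0.517
grip_force: 61.1
```

Call:
send_rows([
  [[1,0,0,-0.15,0,0,0],[1,0,0,-0.08,0,0,0],[1,0,0,-0.04,0,0,0],[1,0,0,0,0,0,0],[1,0,0,0,0,0,0]],
])

```text
clock: 42.85
ee_pos: [0.4288, -0.2359, 0.0692]
orientation: [-0.11, 3.139, -0.001]
wrist_force: [-0.1, 0.3, -0.3]
finger_gap: 0.517
grip_force: 61.1
```

Call:
send_rows([
  [[1,0,0,0,0,0,0],[0.2,0,0,0,0,0,0],[-0.1,0,0,0,0,0,0],[-0.4,0,0,0,0,0,0],[-0.7,0,0,0,0,0,0]],
])

```text
clock: 43.35
ee_pos: [0.4286, -0.2358, 0.0688]
orientation: [-0.11, 3.14, -0.0]
wrist_force: [1.1, -0.5, 0.1]
finger_gap: 0.84
grip_force: 0.0
```

Call:
send_rows([
  [[-1,0,0,0,0,0,0],[-1,0,0,0,0,0,0],[-1,0,0,0,0,0,0],[-1,0,0,0,0,0,0],[-1,0,0,0,0,0,0]],
])

```text
clock: 43.85
ee_pos: [0.4285, -0.2357, 0.0688]
orientation: [0.11, -3.14, 0.0]
wrist_force: [0.5, 0.6, -0.6]
finger_gap: 1.0
grip_force: 0.0
```

Call:
send_rows([
  [[-1,0,0,0.5,0,0,0],[-1,0,0,0.5,0,0,0],[-1,0,0,0.6,0,0,0],[-1,0,0,0.6,0,0,0],[-1,0,0,0.6,0,0,0]],
])

```text
clock: 44.35
ee_pos: [0.4283, -0.2355, 0.2099]
orientation: [0.11, -3.139, -0.0]
wrist_force: [0.9, -0.3, -0.2]
finger_gap: 0.999
grip_force: 0.0
```

Call:
send_rows([
  [[-1,0.35,0.9,0,0,0,0],[-1,0.35,0.9,0,0,0,0],[-1,0.35,0.9,0,0,0,0],[-1,0.35,0.9,0,0,0,0],[-1,0.35,0.9,0,0,0,0]],
])

```text
clock: 44.85
ee_pos: [0.5163, -0.0089, 0.2089]
orientation: [-0.11, 3.139, -0.0]
wrist_force: [0.8, -0.4, -0.2]
finger_gap: 1.002
grip_force: 0.0
```

Call:
send_rows([
  [[-1,0.2,0.56,0,0,0,0],[-1,0,0,0,0,0,0],[-1,0,0,0,0,0,0],[-1,0,0,0,0,0,0],[-1,0,0,0,0,0,0]],
])

```text
clock: 45.35
ee_pos: [0.5256, 0.0161, 0.2087]
orientation: [0.108, -3.139, 0.001]
wrist_force: [-1.0, 0.5, 0.0]
finger_gap: 0.999
grip_force: 0.0
```

Run:
```python
from h import *
print(ctrl.read_state()['ee_pos'])
for n in("scene","top"):
  c=ctrl.calibration(n);p,d=ctrl.read_camera(n);cv2.imwrite(f"pics/{n}6.png",p);W=cloud(n,d,c)
  for k,a in dict(blue=(.527,.018,.04,.085,.12),pink=(.429,-.236,.03,.085,.12),old=(.433,.247,.026,.058,.08),new=(.482,-.23,.026,.054,.08)).items():
    m=(np.hypot(W[...,0]-a[0],W[...,1]-a[1])<a[2])&(W[...,2]>a[3])&(W[...,2]<a[4]);w=W[m]
    if len(w)<5: print(n,k,'none');continue
    q,r=cv2.minEnclosingCircle(w[:,:2].astype(np.float32));print(n,k,np.round(q,4),round(r,4),np.percentile(w[:,2],[50,95]).round(4))
```

```text
[0.52560624 0.01609265 0.20872153]
scene blue [0.5247 0.0194] 0.0255 [0.0985 0.1013]
scene pink [ 0.4261 -0.234 ] 0.0223 [0.1    0.1058]
scene old [0.4299 0.2461] 0.0181 [0.067  0.0706]
scene new [ 0.4787 -0.2274] 0.0168 [0.0628 0.0654]
top blue [0.5237 0.013 ] 0.0241 [0.098  0.1017]
top pink [ 0.4279 -0.2355] 0.0225 [0.1011 0.1075]
top old none
top new [ 0.4805 -0.2292] 0.0159 [0.0625 0.0666]
```

Call:
send_rows([
  [[-1,0.02,0.05,-0.7,0,0,0],[-1,0,0,-0.8,0,0,0],[-1,0,0,-0.7,0,0,0],[-1,0,0,-0.4,0,0,0],[-1,0,0,-0.2,0,0,0]],
])

```text
clock: 45.95
ee_pos: [0.5255, 0.0192, 0.0669]
orientation: [0.108, -3.136, -0.0]
wrist_force: [-1.0, -0.2, 0.5]
finger_gap: 1.0
grip_force: 0.0
```

Call:
send_rows([
  [[-1,0,0,0,0,0,0],[1,0,0,0,0,0,0],[1,0,0,0,0,0,0],[1,0,0,0,0,0,0],[1,0,0,0,0,0,0]],
])

```text
clock: 46.45
ee_pos: [0.5284, 0.0196, 0.0705]
orientation: [-0.11, 3.136, -0.001]
wrist_force: [-1.2, -0.2, 5.6]
finger_gap: 0.577
grip_force: 61.2
```

Call:
send_rows([
  [[1,0,0,0,0,0,0],[1,0,0,0,0,0,0],[1,0,0,0,0,0,0],[1,0,0,0,0,0,0],[1,0,0,0,0,0,0]],
])

```text
clock: 46.95
ee_pos: [0.5284, 0.0196, 0.0705]
orientation: [-0.11, 3.136, -0.001]
wrist_force: [-0.6, -0.9, 6.0]
finger_gap: 0.578
grip_force: 61.2
```

Call:
send_rows([
  [[1,0,0,0.2,0,0,0],[1,0,0,0.4,0,0,0],[1,0,0,0.5,0,0,0],[1,0,0,0.5,0,0,0],[1,0,0,0.4,0,0,0]],
])

```text
clock: 47.45
ee_pos: [0.5275, 0.0198, 0.1713]
orientation: [-0.11, 3.137, -0.001]
wrist_force: [0.2, 0.5, -0.2]
finger_gap: 0.575
grip_force: 62.1
```

Call:
send_rows([
  [[1,-0.4,-0.3,0,0,0,0],[1,-0.7,-0.6,0,0,0,0],[1,-0.8,-0.6,0,0,0,0],[1,-0.7,-0.6,0,0,0,0],[1,-0.5,-0.5,0,0,0,0]],
])

```text
clock: 47.95
ee_pos: [0.3696, -0.1107, 0.1695]
orientation: [0.111, -3.14, 0.001]
wrist_force: [-0.0, -0.4, 0.3]
finger_gap: 0.575
grip_force: 62.2
```

Call:
send_rows([
  [[1,0,-0.5,0,0,0,0],[1,0,-0.6,0,0,0,0],[1,0,-0.6,0,0,0,0],[1,0,-0.5,0,0,0,0],[1,0,-0.3,0,0,0,0]],
])

```text
clock: 48.45
ee_pos: [0.3724, -0.2373, 0.1699]
orientation: [-0.108, 3.138, -0.003]
wrist_force: [-0.3, 0.3, -0.6]
finger_gap: 0.577
grip_force: 62.2
```

Call:
send_rows([
  [[1,0,0,0,0,0,0],[1,0,0,0,0,0,0],[1,0,0,0,0,0,0],[1,0,0,0,0,0,0],[1,0,0,0,0,0,0]],
])

```text
clock: 48.95
ee_pos: [0.372, -0.2344, 0.1688]
orientation: [0.112, -3.139, -0.0]
wrist_force: [0.5, 0.1, -1.0]
finger_gap: 0.579
grip_force: 62.2
```

Call:
send_rows([
  [[1,0.02,-0.08,-0.4,0,0,0],[1,0,0,-0.4,0,0,0],[1,0,0,-0.4,0,0,0],[1,0,0,-0.3,0,0,0],[1,0,0,-0.2,0,0,0]],
])

```text
clock: 49.45
ee_pos: [0.3727, -0.2385, 0.0828]
orientation: [0.111, -3.139, -0.001]
wrist_force: [-0.2, 0.1, -0.3]
finger_gap: 0.577
grip_force: 62.2
```

Call:
send_rows([
  [[1,0,0,-0.15,0,0,0],[1,0,0,-0.08,0,0,0],[1,0,0,-0.03,0,0,0],[1,0,0,0,0,0,0],[1,0,0,0,0,0,0]],
])

```text
clock: 49.95
ee_pos: [0.3734, -0.2394, 0.0712]
orientation: [-0.11, 3.139, -0.001]
wrist_force: [-0.3, 0.2, -0.6]
finger_gap: 0.579
grip_force: 62.2
```

Call:
send_rows([
  [[1,0,0,0,0,0,0],[0.2,0,0,0,0,0,0],[-0.1,0,0,0,0,0,0],[-0.4,0,0,0,0,0,0],[-0.7,0,0,0,0,0,0]],
])

```text
clock: 50.45
ee_pos: [0.3731, -0.2393, 0.0708]
orientation: [-0.11, 3.14, -0.0]
wrist_force: [0.5, -0.9, -0.2]
finger_gap: 0.838
grip_force: 0.0
```

Call:
send_rows([
  [[-1,0,0,0,0,0,0],[-1,0,0,0,0,0,0],[-1,0,0,0,0,0,0],[-1,0,0,0,0,0,0],[-1,0,0,0,0,0,0]],
])

```text
clock: 50.95
ee_pos: [0.3731, -0.2392, 0.0708]
orientation: [0.11, -3.14, 0.0]
wrist_force: [-1.0, -0.5, 0.8]
finger_gap: 0.999
grip_force: 0.0
```

Call:
send_rows([
  [[-1,0,0,0.5,0,0,0],[-1,0,0,0.5,0,0,0],[-1,0,0,0.6,0,0,0],[-1,0,0,0.6,0,0,0],[-1,0,0,0.6,0,0,0]],
])

```text
clock: 51.45
ee_pos: [0.3727, -0.239, 0.2119]
orientation: [0.11, -3.139, -0.0]
wrist_force: [-0.9, -0.4, -0.5]
finger_gap: 1.002
grip_force: 0.0
```

Call:
send_rows([
  [[-1,0.3,0.7,0,0,0,0],[-1,0.3,0.7,0,0,0,0],[-1,0.3,0.7,0,0,0,0],[-1,0.3,0.7,0,0,0,0],[-1,0.2,0.5,0,0,0,0]],
])

```text
clock: 51.95
ee_pos: [0.4435, -0.0722, 0.2108]
orientation: [-0.111, 3.139, 0.0]
wrist_force: [0.1, -0.2, -0.5]
finger_gap: 1.002
grip_force: 0.0
```

Call:
send_rows([
  [[-1,0,0,0,0,0,0],[-1,0,0,0,0,0,0],[-1,0,0,0,0,0,0],[-1,0,0,0,0,0,0],[-1,0,0,0,0,0,0]],
])

```text
clock: 52.45
ee_pos: [0.4428, -0.075, 0.2108]
orientation: [0.108, -3.14, 0.0]
wrist_force: [0.5, -0.0, -0.0]
finger_gap: 1.005
grip_force: 0.0
```

Run:
```python
from h import *
print(ctrl.read_state()['ee_pos'])
for n in("scene","top"):
  c=ctrl.calibration(n);p,d=ctrl.read_camera(n);cv2.imwrite(f"pics/{n}7.png",p);W=cloud(n,d,c)
  for k,a in dict(blue=(.372,-.239,.035,.09,.12),pink=(.429,-.236,.03,.085,.12),old=(.433,.247,.026,.058,.08),new=(.482,-.23,.026,.054,.08)).items():
    m=(np.hypot(W[...,0]-a[0],W[...,1]-a[1])<a[2])&(W[...,2]>a[3])&(W[...,2]<a[4]);w=W[m]
    if len(w)<5: print(n,k,'none');continue
    q,r=cv2.minEnclosingCircle(w[:,:2].astype(np.float32));print(n,k,np.round(q,4),round(r,4),np.percentile(w[:,2],[50,95]).round(4))
```

```text
[ 0.44279613 -0.07501923  0.21076642]
scene blue [ 0.3761 -0.2374] 0.0305 [0.0986 0.1011]
scene pink [ 0.4255 -0.2346] 0.0224 [0.1   0.106]
scene old [0.4311 0.2454] 0.0191 [0.0661 0.0704]
scene new [ 0.4787 -0.2273] 0.0164 [0.0631 0.0656]
top blue [ 0.3768 -0.2397] 0.0294 [0.098  0.1023]
top pink [ 0.4277 -0.2356] 0.0224 [0.1009 0.1063]
top old [0.4335 0.2444] 0.017 [0.066  0.0708]
top new [ 0.4801 -0.2292] 0.0158 [0.0623 0.0663]
```

View pics/scene7.png

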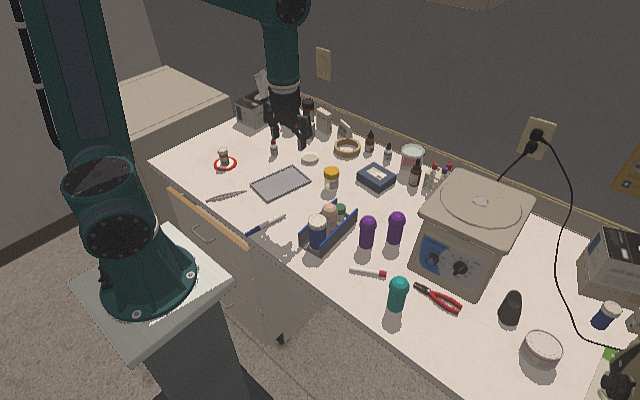

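The scene picture shows blue (317,230), pink (330,213) and the green-capped vial (341,211) in the lane, and the amber vial (224,155) on the pad. All positions match their targets within a few mm, and the blue jar's left edge puts its centre at x≈0.373.

```bash
python3 -c "
from bench import ctrl
print(ctrl.sign_off())"
```

```text
the job is handed in; nothing more can be done
None
```

I handed the job in: the amber vial is on the red pad, the fresh green-capped vial is in the lane's back place, and the pink and blue jars are back on their starting spots, all within about 5 mm by my camera readings; the hand-in returned no verdict.

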